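# Start a new count on the cell counter

### The arm

A 6-joint arm with a two-finger parallel gripper is mounted at the origin on the work surface. World frame = base frame: x ahead of the robot, y to its left, z up, the work surface at z = 0. Lengths are in m, angles in rad, forces in N, time in s.
With the tool pointing down it reaches from about 0.25 to 0.775 m from the base axis. Payload 4 kg.
Tool frame: the origin (TCP) lies at the very end of the fingers, on their centre line; the grasp point (between the pads) lies 19 mm behind it; y points along the fingers, x is the direction in which the jaws open and shut, and the axes are right-handed (so a half turn about y gives the same grasp; the last joint's range is limited). The gripper opens to 94 mm and grips with 3 to 60 N. Pads are 16 mm wide; open, the fingers measure 119 mm over their backs; the gripper's body (75 mm by 177 mm) begins 78 mm behind the grasp point.
Start: joints at [-1.403, 0.087, 1.371, -0, 1.684, -0.103], TCP at [0.147, -0.53, 0.206] pointing down, gripper open.
Joint ranges: [-3.1, 3.1], [-0.76, 2.03], [0.27, 2.55], [-1.08, 4.22], [0.17, 2.65], [-2.57, 2.57]. Speed limits (rad/s): [2.79, 2.79, 3.14, 3.14, 3.14, 3.14].

### API

Orientations are given as a unit quaternion [w, x, y, z].
In Python, from plant import robot gives the robot as it stands.
- The arm moves only by the shell command python3 -m creep 'ROWS' [FORCE]. ROWS is a JSON object of lists of equal length, an entry for each row: "grip": the finger opening in mm, from 0 to 94; "xyz": the shift along the world's x, y, z in mm, a list of three; "delta_rot": the turn, a rotation vector about the world's x, y, z in degrees, a list of three. In form: {"grip": [grip, ...], "xyz": [[tx, ty, tz], ...], "delta_rot": [[rx, ry, rz], ...]}. A call has exactly 10 rows; each row is the pose to reach, as a shift and turn from the pose commanded when the call began; what a row does not reach only later rows make up. A row lasts 1/8 s, in which the tool goes at most 62.5 mm and 10.7 degrees, less where a joint would pass 70% of its speed; a pose out of reach is approached as far as the arm can. A call with a gripper value outside its range is refused whole. The fingers move at their own pace and stop on an object; FORCE is the grip in N (left out, the last holds). Time passes only in rows, so rows that repeat a pose let the fingers close, or fill a call up. It gives the time, the measured TCP pose, the force and the opening at its end, in the units of the state.
- robot.get_state(): the state, without advancing time (a new reading comes with each control period).
- robot.capture(name): name is "scene" or "top" or "wrist"; returns (picture, depth): 480x640x3 uint8, red, green, blue; 480x640 float32, m along the optical axis (not along the pixel's ray), 0 where there is no reading.
- robot.get_calibration(name): a dict with "K" (3x3 intrinsics, pixels), "extrinsics" (4x4, takes a point from camera to world coordinates). Camera axes: x right, y up, looking along -z (the intrinsics and any distortion apply to the point x, -y, -z); pixel columns grow to the right and rows downward; lengths in m; the calibration is good to about 2 mm. A picture is of the moment at which its call begins: read the wrist's pose just before it. get_calibration takes no time and is no camera call; for the wrist camera it gives the pose at the moment of the call.
- robot.job_done(): hands the job in, once; it reports no verdict.
The state is a dict: "time_s": time; "q": joint angles; "joint_velocities": joint speeds; "joint_torque": joint torques, N m; "eef_pos": TCP position; "orientation": TCP orientation; "ft_force": force on the tool from outside, world axes, zero at the start; "ft_torque": the same for the moment, N m; "finger_gap": opening from 0.0 (shut) to 1.0 (fully open).
Only numpy, scipy, OpenCV 4.12 (cv2) and the standard library are available. Lean on these libraries where they do the work, as an engineer would, in place of code of your own. Each camera call takes 0.05 s, during which the arm holds its last target. There are 200 camera calls.

### The job

Start a new blood-cell count on the grey cell counter: with the fingertips, gently press the red reset key right down and let it come back up, then press the blue key the same way to score the first cell, and draw the hand away. Press no other key and leave everything else on the bench where it stands.

Things in the scene. Friction and masses are not known exactly. Their poses are not given: they have to be found in the camera images.
- counter: Light-grey bench-top cell counter, 250 mm wide (y), 170 mm deep (x), fixed. Origin: centre of its underside; -x is the operator's side. Dark key deck 40 mm up, with a display hump 65 mm high behind it (x over 35 mm). Six coloured counting keys in two rows on the left (x = -55, -13; y = 84, 44, 4 mm), colours placed anew each time; the red reset key alone on the right (x = -34, y = -75 mm).
- reset_key_top (a point): Centre of the top face of the red reset key, a 26 mm square cap standing 10 mm above the deck (about 50 mm above the bench). The point moves down with the key.
- blue_key_top (a point): Centre of the top face of the blue counting key, a 20 mm square cap standing 10 mm above the deck (about 50 mm above the bench); the neighbouring caps begin 30 mm from its centre. The point moves down with the key.
- reset_key (a joint): Travel of the red reset key straight down, 0 = up, 0.005 m = fully down. A light spring: it starts to move at about 1.4 N, is fully down at about 3.2 N, and comes back up by itself.
- blue_key (a joint): Travel of the blue counting key, 0 = up, 0.005 m = fully down; same spring as the reset key.
- green_key (a joint): Travel of the green counting key (same 20 mm cap and spring), 0 = up, 0.005 m = fully down; to be left alone.
- yellow_key (a joint): Travel of the yellow counting key (same 20 mm cap and spring), 0 = up, 0.005 m = fully down; to be left alone.
- white_key (a joint): Travel of the white counting key (same 20 mm cap and spring), 0 = up, 0.005 m = fully down; to be left alone.
- orange_key (a joint): Travel of the orange counting key (same 20 mm cap and spring), 0 = up, 0.005 m = fully down; to be left alone.
- black_key (a joint): Travel of the black counting key (same 20 mm cap and spring), 0 = up, 0.005 m = fully down; to be left alone.
- oil_bottle: Amber immersion-oil bottle with black cap, 30 mm diameter, 72 mm high, loose, on the right of the counter; origin at the centre of its underside.
- marker_pen: White marker pen with black cap, 135 x 11 mm, lying loose in front of the counter; origin under its middle, x along the pen.
- objective: Steel microscope objective standing on its brass thread, 31 mm diameter, 55 mm high, loose, on the left of the counter; origin at the centre of its underside.
- mouse: Dark computer mouse 108 x 60 x 32 mm, loose, to the left of the counter; origin under its middle.
- slide_box: Off-white slide box 84 x 102 x 35 mm, loose, to the right of the counter; origin under its middle.
- petri_dish: Closed pale, clear-lidded Petri dish, 92 mm diameter, 16 mm high, loose, behind the counter; origin under its middle.
- stain_jar: Glass slide-staining jar with grey lid, 66 mm diameter, 94 mm high, loose, behind the counter on the right; origin at the centre of its underside.

How it is judged:
By the outcome, as a careful person would: the job done as asked, in the order asked, and still so for the second after the job is handed in, with the robot touching nothing.
It also fails if it takes over 40 s, if anything falls off the work surface, if the arm or the gripper's body presses on something with over 40 N, if the wrist force passes 120 N, or if a joint passes its speed limit or range.

## Working session

There is one attempt and no reset: what is moved stays moved. The work goes in short steps, Python scripts to look and compute and a shell command to move; the robot and the scene stay as the last step left them, time stands still between calls to the robot, and variables do not carry over. Pictures are saved under pics/ and viewed, about 8 in all and at most 12, crops included, and the job is handed in when it is done.

```bash
mkdir -p pics
cat > h.py <<'E'
import numpy as np, cv2, sys
from plant import robot
def snap(name,fn=None):
    c=robot.get_calibration(name); p,d=robot.capture(name)
    if fn: cv2.imwrite('pics/'+fn,cv2.cvtColor(p,cv2.COLOR_RGB2BGR))
    return p,d,np.array(c['K']),np.array(c['extrinsics'])
def ray(u,v,K,T,z):
    r=np.array([(u-K[0,2])/K[0,0],-(v-K[1,2])/K[1,1],-1.]); w=T[:3,:3]@r; o=T[:3,3]
    return o+w*(z-o[2])/w[2]
def pt(u,v,d,K,T):
    r=np.array([(u-K[0,2])/K[0,0],-(v-K[1,2])/K[1,1],-1.])*d
    return T[:3,:3]@r+T[:3,3]
E
python3 - <<'E'
from h import *
s=robot.get_state(); print({k:np.round(v,4).tolist() for k,v in s.items()})
p,d,K,T=snap('top','top1.png'); print(K,T); print(robot.get_calibration('top').keys())
E
```

```text
{'time_s': 0.0, 'q': [-1.4031, 0.088, 1.3722, 0.0, 1.6836, -0.1031], 'joint_velocities': [0.0019, -0.0003, -0.0005, 0.0012, -0.0013, 0.0002], 'joint_torque': [0.0007, -34.0184, -30.2424, 0.0719, 0.0331, -0.0002], 'eef_pos': [0.147, -0.5294, 0.2043], 'orientation': [0.5634, -0.5624, 0.4285, -0.4274], 'ft_force': [-0.2207, -0.1893, -0.1131], 'ft_torque': [0.0221, 0.0072, -0.0477], 'finger_gap': 0.9995}
[[516.93760097   0.         320.4929504 ]
 [  0.         516.93760097 238.29712015]
 [  0.           0.           1.        ]] [[ 0.01959537  0.99501177 -0.09781407  0.53855743]
 [-0.99965785  0.02119383  0.0153296   0.0246157 ]
 [ 0.01732619  0.09748021  0.99508664  1.00820695]
 [ 0.          0.          0.          1.        ]]
dict_keys(['K', 'extrinsics'])
```

View pics/top1.png

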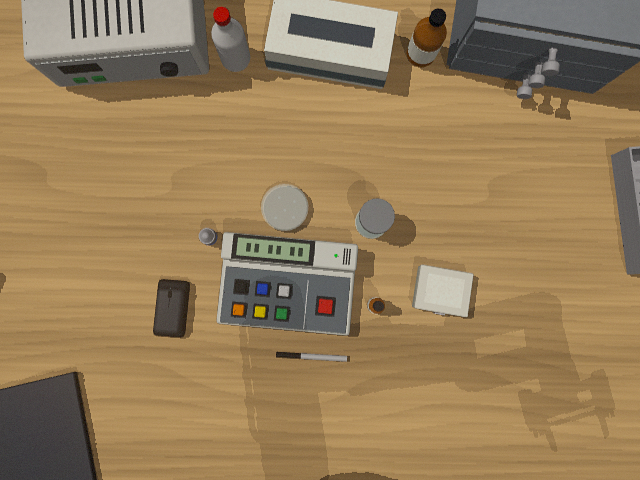

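The counter sits in the middle of the view, with the red key near (325,306) and the blue one near (262,289), back row centre. The pen is in front of it, at row 356.

```bash
cat >> h.py <<'E'
def keys(p,roi=None):
    hsv=cv2.cvtColor(p,cv2.COLOR_RGB2HSV); out={}
    for n,lo,hi in [('red',(0,170,90),(6,255,255)),('red2',(174,170,90),(180,255,255)),('blue',(108,140,60),(130,255,255)),('green',(50,120,50),(80,255,255)),('yellow',(22,180,140),(32,255,255)),('orange',(10,200,150),(18,255,255))]:
        m=cv2.inRange(hsv,lo,hi); m=cv2.morphologyEx(m,cv2.MORPH_OPEN,np.ones((3,3)))
        if roi: k=np.zeros_like(m); a,b,c,e=roi; k[b:e,a:c]=m[b:e,a:c]; m=k
        cs,_=cv2.findContours(m,cv2.RETR_EXTERNAL,cv2.CHAIN_APPROX_NONE)
        if cs:
            c=max(cs,key=cv2.contourArea); out[n]=cv2.minAreaRect(c)
    return out
E
python3 - <<'E'
from h import *
for cam,roi in (('top',(215,230,360,340)),('scene',None)):
    p,d,K,T=snap(cam,cam+'2.png')
    for n,r in keys(p,roi).items():
        u,v=r[0]; dd=np.median(d[int(v)-2:int(v)+3,int(u)-2:int(u)+3])
        print(cam,n,np.round(r[0],1),np.round(r[1],1),np.round(r[2]),np.round(ray(u,v,K,T,.05),4),np.round(pt(u,v,dd,K,T),4))
s=robot.get_state()
from scipy.spatial.transform import Rotation as R
print(R.from_quat(np.roll(s['orientation'],-1)).as_matrix().round(3))
E
```

```text
top red [324.9 305.9] [13.8 14. ] 7.0 [ 0.5079 -0.0008  0.05  ] [ 0.5079 -0.0008  0.0502]
top blue [262.  288.5] [ 9. 10.] 90.0 [0.5376 0.1157 0.05  ] [0.5376 0.1158 0.0497]
top green [281. 313.] [10. 10.] 90.0 [0.4935 0.0796 0.05  ] [0.4935 0.0796 0.0497]
top yellow [259.5 311. ] [10.  9.] 90.0 [0.4964 0.1191 0.05  ] [0.4964 0.119  0.0503]
top orange [237.5 309.5] [9. 9.] 90.0 [0.4984 0.1594 0.05  ] [0.4984 0.1595 0.0495]
scene red [490.5 377. ] [16. 17.] 90.0 [0.965  0.2377 0.05  ] [0.9995 0.188  0.1706]
scene blue [355.5 209. ] [8. 9.] 90.0 [0.5388 0.1166 0.05  ] [0.5396 0.1163 0.0511]
scene green [333.5 196.5] [7. 9.] 90.0 [0.4926 0.0798 0.05  ] [0.4937 0.0794 0.0514]
scene yellow [351.  193.5] [5. 6.] 90.0 [0.4943 0.1198 0.05  ] [0.4951 0.1195 0.051 ]
scene orange [368.5 191. ] [4. 5.] 90.0 [0.4974 0.1596 0.05  ] [0.4987 0.159  0.0517]
[[ 0.268 -0.     0.964]
 [-0.964  0.002  0.268]
 [-0.002 -1.     0.   ]]
```

View pics/scene2.png

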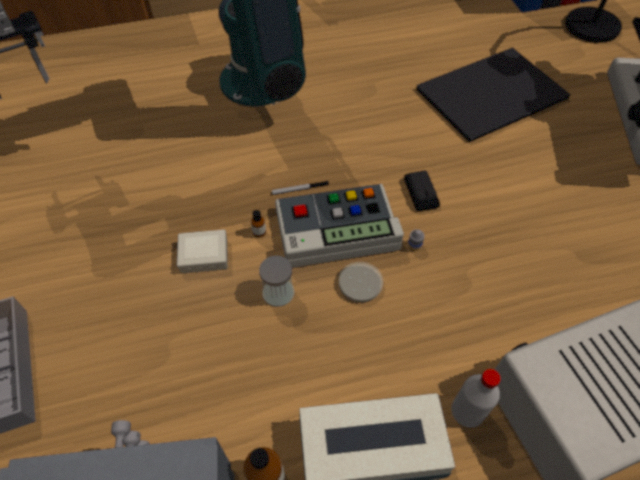

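Top and scene cameras agree within about 1 mm. Blue is at about (0.538, 0.116), red at about (0.508, -0.001), and the caps are at z≈0.050. Red to blue measures 120.2 mm against 120.8 mm by design. The scene "red" match is a bottle cap, so I ignore it. Next I close the fingers and go above the red key.

```bash
python3 -m creep '{"grip":[0,0,0,0,0,0,0,0,0,0],"xyz":[[15,22,0],[45,66,0],[75,110,0],[105,154,0],[135,198,0],[165,242,0],[195,286,0],[225,330,0],[255,374,0],[285,418,0]],"delta_rot":[[0,0,0],[0,0,0],[0,0,0],[0,0,0],[0,0,0],[0,0,0],[0,0,0],[0,0,0],[0,0,0],[0,0,0]]}' 20
```

```text
time_s: 1.4
eef_pos: [0.4327, -0.1103, 0.2053]
orientation: [-0.563, 0.563, -0.428, 0.428]
ft_force: [-0.3, 0.1, 0.0]
finger_gap: 0.007
```

```bash
python3 -m creep '{"grip":[0,0,0,0,0,0,0,0,0,0],"xyz":[[20,30,-10],[40,60,-25],[60,90,-45],[76,111,-65],[76,111,-85],[76,111,-96],[76,111,-106],[76,111,-106],[76,111,-106],[76,111,-106]],"delta_rot":[[0,0,0],[0,0,0],[0,0,0],[0,0,0],[0,0,0],[0,0,0],[0,0,0],[0,0,0],[0,0,0],[0,0,0]]}'
python3 - <<'E'
from h import *
a=snap('wrist','w1.png');b=snap('top','t3.png')
print(robot.get_state()['eef_pos'],robot.get_state()['ft_force'])
for p,d,K,T in(a,b):
    for n,r in keys(p,(215,230,360,340) if p is b[0] else None).items(): print(n,np.round(r[0],1),np.round(r[1],1),np.round(ray(*r[0],K,T,.05),4))
E
```

```text
time_s: 2.65
eef_pos: [0.5086, -0.0012, 0.1004]
orientation: [0.563, -0.563, 0.427, -0.429]
ft_force: [0.8, -0.1, -0.0]
finger_gap: 0.007
[ 0.5084731  -0.00109026  0.10014004] [0.12812865 0.5286186  0.2642972 ]
red [312.  261.5] [39.1 37.6] [5.079e-01 1.000e-04 5.000e-02]
blue [143.2 170.2] [34.4 34.6] [0.5373 0.1161 0.05  ]
green [189.1 250.7] [31.6 31. ] [0.4936 0.0796 0.05  ]
blue [261.9 288.5] [10.6 10.3] [0.5376 0.116  0.05  ]
yellow [259.5 311. ] [10.  9.] [0.4964 0.1191 0.05  ]
orange [237.5 309.5] [9. 9.] [0.4984 0.1594 0.05  ]
```

View pics/w1.png

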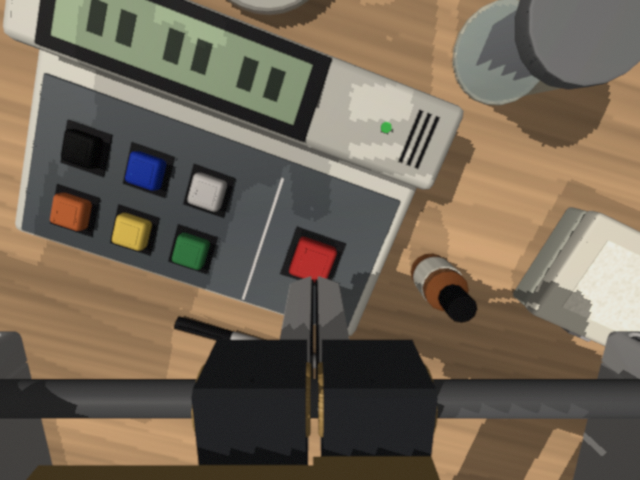

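The wrist view shows the fingertips just over the red cap, near (313,260), and its measurement agrees with the top camera within 1 mm. I descend until it touches.

```bash
python3 -m creep '{"grip":[0,0,0,0,0,0,0,0,0,0],"xyz":[[0,0,-12],[0,0,-25],[0,0,-35],[0,0,-42],[0,0,-46],[0,0,-49],[0,0,-51],[0,0,-52],[0,0,-53],[0,0,-53]],"delta_rot":[[0,0,0],[0,0,0],[0,0,0],[0,0,0],[0,0,0],[0,0,0],[0,0,0],[0,0,0],[0,0,0],[0,0,0]]}' && python3 -c "
from h import *
for i in range(4): robot.capture('top'); s=robot.get_state(); print(s['eef_pos'].round(4) if hasattr(s['eef_pos'],'round') else s['eef_pos'],s['ft_force'])"
```

```text
time_s: 4.0
eef_pos: [0.5083, -0.001, 0.0468]
orientation: [0.563, -0.563, 0.428, -0.428]
ft_force: [-0.3, 0.2, 2.0]
finger_gap: 0.011
[ 0.5083 -0.001   0.0468] [-0.55036621 -0.57299048  2.50668821]
[ 0.5083 -0.001   0.0468] [-0.63904075 -0.20364437  2.33093181]
[ 0.5083 -0.001   0.0467] [-0.50860196 -0.30997479  3.00418933]
[ 0.5083 -0.001   0.0467] [-0.85076293  0.08435201  2.62084095]
```

```bash
python3 -m creep '{"grip":[0,0,0,0,0,0,0,0,0,0],"xyz":[[0,0,-0.5],[0,0,-1],[0,0,-1.5],[0,0,-2],[0,0,-2],[0,0,-2.5],[0,0,-2.5],[0,0,-2.5],[0,0,-2.5],[0,0,-2.5]],"delta_rot":[[0,0,0],[0,0,0],[0,0,0],[0,0,0],[0,0,0],[0,0,0],[0,0,0],[0,0,0],[0,0,0],[0,0,0]]}' && python3 -c "
from h import *
for i in range(4): robot.capture('top'); s=robot.get_state(); print(s['eef_pos'].round(4),s['ft_force'])"
```

```text
time_s: 5.45
eef_pos: [0.5084, -0.001, 0.0452]
orientation: [0.563, -0.563, 0.428, -0.428]
ft_force: [-1.7, 0.1, 7.0]
finger_gap: 0.006
[ 0.5083 -0.001   0.0452] [-3.37238353 -0.03682546  7.82210322]
[ 0.5083 -0.001   0.0452] [-3.56928319e+00  3.29321288e-03  8.17921140e+00]
[ 0.5083 -0.001   0.0452] [-1.87660623  0.37634269  8.4503951 ]
[ 0.5083 -0.001   0.0451] [-2.38044441  0.26177041  8.91156894]
```

The red key is bottomed: the force is 8 N and the TCP has stopped at z=0.045. Now I release it straight up, then cross to blue.

```bash
python3 -m creep '{"grip":[0,0,0,0,0,0,0,0,0,0],"xyz":[[0,0,3],[0,0,8],[0,0,20],[0,0,40],[0,0,55],[8,30,55],[15,60,55],[23,90,55],[29,117,55],[29,117,55]],"delta_rot":[[0,0,0],[0,0,0],[0,0,0],[0,0,0],[0,0,0],[0,0,0],[0,0,0],[0,0,0],[0,0,0],[0,0,0]]}'
python3 - <<'E'
from h import *
a=snap('wrist','w2.png'); p,d,K,T=a
print(robot.get_state()['eef_pos'],robot.get_state()['ft_force'])
for n,r in keys(p).items():
    u,v=r[0]; print(n,np.round(r[0],1),np.round(r[1],1),np.round(ray(u,v,K,T,.05),4),np.round(pt(u,v,np.median(d[int(v)-2:int(v)+3,int(u)-2:int(u)+3]),K,T),4))
E
```

```text
time_s: 6.9
eef_pos: [0.5372, 0.1174, 0.0991]
orientation: [-0.563, 0.564, -0.427, 0.427]
ft_force: [-0.6, -0.2, -0.4]
finger_gap: 0.003
[0.5370043  0.11630416 0.0990664 ] [ 0.09618364 -0.78481967  0.76142742]
red [463.8 343.1] [36.4 31.3] [0.5074 0.     0.05  ] [0.5079 0.0006 0.0511]
blue [314.6 260.7] [31.9 31.3] [0.5378 0.1173 0.05  ] [0.5382 0.1174 0.0513]
green [355.5 328. ] [20. 17.] [0.4981 0.0767 0.05  ] [0.4984 0.0768 0.0506]
```

View pics/w2.png

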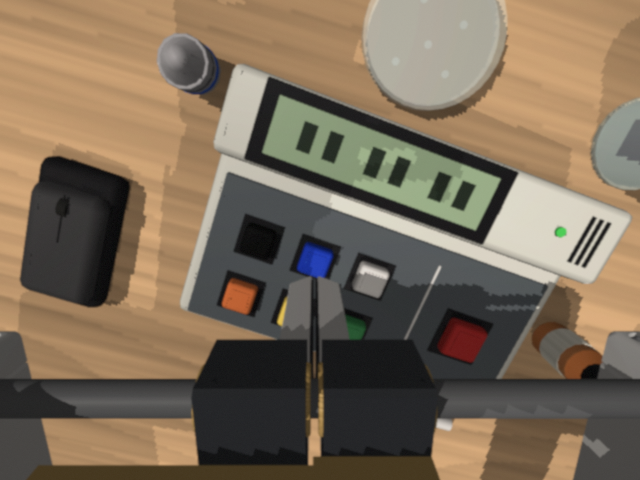

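The red key is back up (depth z≈0.051, near (464,341)). The fingertips are over the blue cap, near (316,258), within 1 mm. I press blue with the same travel: 55 mm down gave full travel on red.

```bash
python3 -m creep '{"grip":[0,0,0,0,0,0,0,0,0,0],"xyz":[[0,0,-15],[0,0,-30],[0,0,-40],[0,0,-46],[0,0,-49],[0,0,-51],[0,0,-52],[0,0,-53],[0,0,-54],[0,0,-54]],"delta_rot":[[0,0,0],[0,0,0],[0,0,0],[0,0,0],[0,0,0],[0,0,0],[0,0,0],[0,0,0],[0,0,0],[0,0,0]]}' && python3 -c "
from h import *
for i in range(4): robot.capture('top'); s=robot.get_state(); print(s['eef_pos'].round(4),s['ft_force'])"
```

```text
time_s: 8.2
eef_pos: [0.5373, 0.116, 0.0453]
orientation: [0.563, -0.563, 0.428, -0.428]
ft_force: [-1.3, -1.0, 4.5]
finger_gap: 0.005
[0.5373 0.116  0.0453] [-0.99038053 -0.82624305  4.10006269]
[0.5373 0.116  0.0453] [-1.18877451 -0.77890881  4.06777565]
[0.5373 0.116  0.0453] [-0.46130348 -0.81890086  4.69389512]
[0.5373 0.116  0.0453] [-1.75750425 -0.75339931  4.20068466]
```

The force of 4.2 N is only just past full travel, so I go 1 mm further to be sure, then rise.

```bash
python3 -m creep '{"grip":[0,0,0,0,0,0,0,0,0,0],"xyz":[[0,0,-0.5],[0,0,-1],[0,0,-1],[0,0,-1],[0,0,-1],[0,0,-1],[0,0,-1],[0,0,-1],[0,0,-1],[0,0,-1]],"delta_rot":[[0,0,0],[0,0,0],[0,0,0],[0,0,0],[0,0,0],[0,0,0],[0,0,0],[0,0,0],[0,0,0],[0,0,0]]}' && python3 -m creep '{"grip":[0,0,0,0,0,0,0,0,0,0],"xyz":[[0,0,3],[0,0,8],[0,0,20],[0,0,40],[0,0,70],[0,0,100],[-15,-20,130],[-40,-60,150],[-70,-100,160],[-70,-100,160]],"delta_rot":[[0,0,0],[0,0,0],[0,0,0],[0,0,0],[0,0,0],[0,0,0],[0,0,0],[0,0,0],[0,0,0],[0,0,0]]}' && python3 -m creep '{"grip":[0,0,0,0,0,0,0,0,0,0],"xyz":[[-20,-25,0],[-50,-65,0],[-80,-105,0],[-110,-145,0],[-140,-185,0],[-170,-225,0],[-200,-260,0],[-210,-280,0],[-210,-280,0],[-210,-280,0]],"delta_rot":[[0,0,0],[0,0,0],[0,0,0],[0,0,0],[0,0,0],[0,0,0],[0,0,0],[0,0,0],[0,0,0],[0,0,0]]}'
python3 - <<'E'
from h import *
p,d,K,T=snap('top','t9.png')
for n,r in keys(p,(215,230,360,340)).items():
    u,v=r[0]; print(n,np.round(r[0],1),np.round(pt(u,v,np.median(d[int(v)-2:int(v)+3,int(u)-2:int(u)+3]),K,T),4))
E
```

```text
time_s: 9.65
eef_pos: [0.5374, 0.116, 0.0452]
orientation: [0.563, -0.563, 0.428, -0.428]
ft_force: [-3.7, -1.1, 8.0]
finger_gap: 0.006
time_s: 10.9
eef_pos: [0.4668, 0.0145, 0.2061]
orientation: [0.563, -0.561, 0.428, -0.43]
ft_force: [0.6, 0.9, -0.0]
finger_gap: 0.004
time_s: 12.15
eef_pos: [0.2579, -0.2633, 0.2038]
orientation: [0.564, -0.563, 0.428, -0.428]
ft_force: [0.3, 0.1, -0.6]
finger_gap: 0.002
red [324.9 305.9] [ 0.5081 -0.0007  0.0508]
blue [262.  288.5] [0.5376 0.1158 0.0499]
green [281. 313.] [0.4936 0.0796 0.0503]
yellow [259.5 311. ] [0.4964 0.1191 0.0498]
orange [237.5 309.5] [0.4984 0.1594 0.0498]
```

View pics/t9.png

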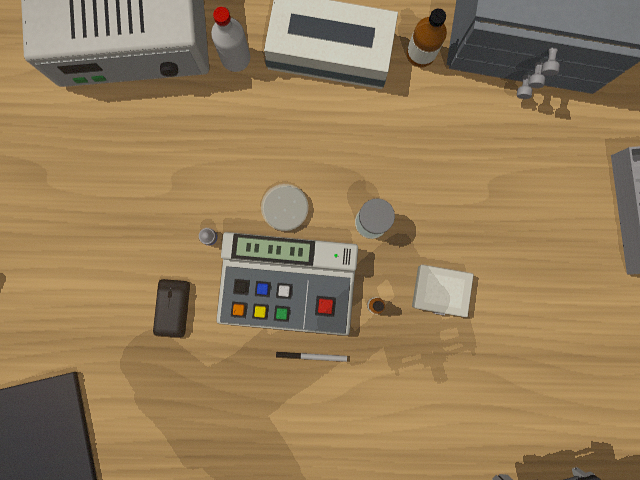

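The bench looks as it did at the start: keys at (325,306) and (262,289) are up, the pen, bottle and other things haven't moved, and the hand is clear at the bottom right. I hand the job in.

```bash
python3 -c "
from plant import robot
print(robot.job_done())"
```

```text
the job is handed in; nothing more can be done
None
```

I pressed the red reset key right down and let it come back up, then did the same with the blue key. I then drew the hand away and handed the job in at about 12 s of the 40 s allowed.

- **Key presses:** I used the closed fingertips. On both keys the force passed the 3.2 N needed for full travel, reaching about 9 N on red and 8 N on blue, and the fingertips stopped at z = 0.045 m, 5 mm below the cap tops.
- **Last checks:** The final top picture shows the red and blue caps back at about 50 mm. Green, yellow and orange also measured about 50 mm. Black and white I checked only by eye in the picture; they look unchanged.
- **Rest of the bench:** Everything else appears where it started, and the force on the tool read about zero.
- **Disagreement:** The scene camera's colour mask picked a red bottle cap instead of the reset key. I ignored that reading and used the top and wrist cameras for red, which agreed within about 1 mm.

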